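Index the table one hole on and clamp it for the next reading

ROBOT

A 6-joint arm with a two-finger parallel gripper is mounted at the origin on a cart in front of the work surface, level with it; the furniture and walls round the work are solid. World frame = base frame: x ahead of the robot, y to its left, z up, the work surface at z = 0. Lengths are in m, angles in rad, forces in N, time in s.
With the tool pointing down it reaches from about 0.4 to 0.825 m from the base axis. Payload 7 kg.
Tool frame: the origin (TCP) lies at the very end of the fingers, on their centre line; the grasp point (between the pads) lies 19 mm behind it; x points along the fingers, y is the direction in which the jaws open and shut, and the axes are right-handed (so a half turn about x gives the same grasp; the last joint's range is limited). The gripper opens to 88 mm and grips with 3 to 60 N. Pads are 19 mm wide; open, the fingers measure 130 mm over their backs; the gripper's body (78 mm by 193 mm) begins 47 mm behind the grasp point.
Start: joints at [-1.049, 0.359, 0.012, 0, -1.224, -0.288], TCP at [0.156, -0.657, 0.227] pointing down, gripper open.
Joint ranges: [-3.07, 3.07], [-1.43, 2.12], [-1.02, 1.25], [-3.03, 1.67], [-3.05, -0], [-3.03, 3.03]. Speed limits (rad/s): [2.39, 2.39, 3.01, 3.14, 3.14, 3.14].

INTERFACE

Orientations are given as [roll, pitch, yaw] about the fixed x, y, z axes, in that order (R = Rz(yaw) Ry(pitch) Rx(roll)).
In Python, from station import r gives the robot as it stands.
- The arm moves only by the tool apply_moves, never from a script. Its argument "deltas" is a list that holds one entry, the list of rows, each a list of 5 numbers: the gripper's target within -1 to 1 (fully open at 1, half-way at 0, shut at -1), then the shift along the world's x, y, z in mm, then the turn about the world's z in degrees. A call has 1 to 20 rows; each row shifts and turns the pose as measured when the row begins; what a row does not reach is not made up. A row lasts 1/10 s, in which the tool goes at most 50 mm and 8.59 degrees, less where a joint would pass 70% of its speed; a pose out of reach is approached as far as the arm can. A call with a gripper value outside its range is refused whole. The fingers move at their own pace and stop on an object; the grip force is fixed at half the most. Time passes only in rows, so rows that do not move let the fingers close. It gives the time, the measured TCP pose, the force and the opening at its end, in the units of the state.
- r.get_state(): the state, without advancing time (a new reading comes with each control period).
- r.snapshot(name): name is "side" or "top" or "wrist"; returns the picture (384x512x3 uint8, red, green, blue); there is no depth.
- r.calibration(name): a dict with "K" (3x3 intrinsics, pixels), "T" (4x4, takes a point from camera to world coordinates). Camera axes: x right, y down, z forward; pixel columns grow to the right and rows downward; lengths in m; the calibration is good to about 2 mm. A picture is of the moment at which its call begins: read the wrist's pose just before it. calibration takes no time and is no camera call; for the wrist camera it gives the pose at the moment of the call.
- r.finish_job(): hands the job in, once; it reports no verdict.
The state is a dict: "time_s": time; "joints": joint angles; "joint_vel": joint speeds; "joint_torque": joint torques, N m; "ee_pos": TCP position; "eef_rot": TCP orientation; "contact_force": force on the tool from outside, world axes, zero at the start; "torque": the same for the moment, N m; "grip_width": finger opening in m.
Only numpy, scipy, OpenCV 4.12 (cv2) and the standard library are available. Lean on these libraries where they do the work, as an engineer would, in place of code of your own. Each camera call takes 0.05 s, during which the arm holds its last target.

TASK

The ring gauge on the indexing table has been measured in this position and is to be brought round for the next reading: with the fingertips, press the spring plunger at the end of the index arm down, turn the table one hole anticlockwise (seen from above) and let the plunger spring fully up into that hole, then push the clamp lever anticlockwise round to its stop so that the table is clamped. The ring stays seated on the spigot in the middle of the table, nothing is lifted, and everything else on the bench stays where it is.

Things in the scene. Friction and masses are not known exactly. Their poses are not given: they have to be found in the camera images.
- index_base: indexing table: round grey cast base, 152 mm across, bolted down. On it, under the faceplate, lies a fixed flat steel sector (index plate): outer radius 104 mm, top 40 mm above the bench, with six 12 mm holes 30 degrees apart on a 92 mm radius. Origin: on the turning axis at bench height
- table_centre (a point): centre of the top of the round metal faceplate (116 mm across, 16 mm thick, top 60 mm above the bench), on its upright turning axis. A forked steel arm on the faceplate reaches out over the sector and carries the spring plunger
- hole3 (a point): mouth of the next index hole anticlockwise, in the top of the sector, 40 mm above the bench and 92 mm from the turning axis: where the plunger's pin must be at the end. The pin comes into the hole from below, under the arm, on the line from the axis to the knob
- plunger_top (a point): centre of the flat top of the plunger's push knob: black, round, 32 mm across, 9 mm thick, on an upright steel stem at the outer end of the arm, 113 mm from the turning axis. Its top is 82 mm above the bench when up, 70 mm when fully pressed. It travels round with the arm
- plunger (a joint): how far the plunger is pressed down, m: 0 = up (pin in a hole, table locked), 0.012 = fully down. Spring: 4 N at the top, 7 N at the bottom. From 0.011 on the pin is clear of its hole and a fingertip pressing on the knob can drag it round (under 3 N). Between holes the plate holds the pin down; let go over a hole (within 2 mm of its place), it springs up by itself
- index_table (a joint): angle of the faceplate with arm, plunger and part about the turning axis, rad: 0 = the hole it starts in, positive = anticlockwise seen from above; the next hole anticlockwise is at 0.524 (30 degrees). A plunger in its hole leaves about 0.02 of play
- clamp_lever (a joint): angle of the clamp lever about its upright pivot, rad, positive = anticlockwise seen from above. It starts open, between 0 and 0.35; 1.25 = home against its stop, where its cam presses a brass brake shoe on the faceplate's rim. It takes 2 to 4 N at the handle and stays where it is left
- lever_pivot (a point): point on the clamp lever's upright pivot axis, 65 mm above the bench, 83 mm from the turning axis, on the side of the faceplate away from the sector
- lever_grip (a point): point on the centre line of the clamp lever's handle, 62 mm out from lever_pivot, 65 mm above the bench. The handle is a black level round grip about 15 mm thick, from 32 to 85 mm from the pivot, with free space below it
- ring_gauge: plain steel ring, 58 mm outside diameter, 18 mm high, 25 mm bore, lying loose over the 12 mm high spigot at the centre of the faceplate; it turns with the table. Origin: centre of its underside
- sample_tray: green plastic tray with finished bushings, 144 x 206 mm, 35 mm high, on the bench behind and left of the table; leave it standing. Origin: centre of its underside
- screw_bin: blue plastic bin of screws, 134 x 101 mm, 50 mm high, on the bench at the front right; leave it standing. Origin: centre of its underside
- blower: black rubber dust blower with a red nozzle, 150 mm long, 47 mm thick, lying on the bench to the right; leave it lying. Origin: centre of its underside
- tape_roll: roll of clear tape, 94 mm across, 19 mm high, lying flat at the right; leave it lying. Origin: centre of its underside
- tweezers: steel tweezers, 122 mm long, 8 mm high, lying behind the table; leave them lying. Origin: centre of the underside
- inspect_stamp: small black hand stamp standing upright, 24 mm across, 63 mm tall, left of the table; leave it standing. Origin: centre of its underside
- hex_key: hex key, 88 mm long, 5 mm high, lying on the bench at the front right; leave it lying. Origin: centre of its underside

How it is judged:
On the way, in this order (a step that is already met when the one before it is completed fails the run):
1. the plunger is pressed down with the fingers, out of the hole it was in (value of joint plunger above 0.009 m and contact force between the fingers and plunger above 1 N), for 0.05 s.
2. the table stands one hole further anticlockwise with the plunger up in that hole, the clamp still open (value of joint index_table between 0.489 and 0.559 rad and value of joint plunger below 0.002 m and value of joint clamp_lever below 1 rad), for 0.1 s.
3. the clamp lever is pushed round to its stop (value of joint clamp_lever above 1.15 rad), for 0.1 s.
At the end, for the whole second after the job is handed in: The table stands one hole anticlockwise from where it started (30 degrees, within 2), the plunger is up in that hole (within 2 mm of fully up), the clamp lever is at its stop (within 0.1 rad), and the ring gauge lies at rest on the faceplate over the spigot (within 6 mm of the centre) (value of joint index_table between 0.489 and 0.559 rad and value of joint plunger below 0.002 m and value of joint clamp_lever above 1.15 rad and horizontal distance between ring_gauge and table_centre below 0.006 m and height (world z) of ring_gauge between 0.057 and 0.063 m and linear speed of ring_gauge below 0.02 m/s); the robot touches nothing.
It fails at once if the ring gauge is lifted or pushed off the spigot (height (world z) of ring_gauge above 0.068 m or horizontal distance between ring_gauge and table_centre above 0.01 m).
It fails at once if something that stands round the table is lifted or moved by more than 15 mm (distance of any of sample_tray, screw_bin, blower, tape_roll, tweezers, inspect_stamp, hex_key from where it was at the start of the episode above 0.015 m).
It also fails if it takes over 51 s, if anything falls off the work surface, if the arm or the gripper's body presses on something with over 40 N, if the wrist force passes 120 N, or if a joint passes its speed limit or range.

## Working session

There is one attempt and no reset: what is moved stays moved. The work goes in short steps, Python scripts to look and compute and a tool call to move; the robot and the scene stay as the last step left them, time stands still between calls to the robot, and variables do not carry over. Pictures are saved under pics/ and viewed, and the job is handed in when it is done.

Besides the shell and the picture viewer there is one more tool, called after "Call:" as name([rows], argument=value, ...), one row to a line, values as JSON. apply_moves: Moves the arm, as the interface text tells. Its arguments: {"type":"object","properties":{"deltas":{"type":"array","items":{"type":"array","items":{"type":"array","items":{"type":"number"}}}}},"required":["deltas"]}

```bash
mkdir -p pics; python3 - <<'E'
from station import r
import cv2,numpy as np
s=r.get_state();print(s)
for n in("side","top"):
    im=r.snapshot(n);cv2.imwrite(f"pics/{n}0.png",im[:,:,::-1]);c=r.calibration(n);print(n,np.round(c["K"],1),np.round(c["T"],4))
E
```

```text
{'time_s': 0.0, 'joints': array([-1.04890458e+00,  3.59400715e-01,  1.10854313e-02, -3.49219807e-04,
       -1.22410813e+00, -2.88089686e-01]), 'joint_vel': array([-0.00027621,  0.00011137, -0.00154499,  0.00120503, -0.00042301,
        0.00215874]), 'joint_torque': array([ 4.10204939e-04, -5.82716310e+01,  2.93055224e+01,  6.99775949e+00,
        6.83968668e-03, -1.55963507e-04]), 'ee_pos': array([ 0.15624056, -0.65617559,  0.22562548]), 'eef_rot': array([1.65982038, 1.56913644, 1.89350351]), 'contact_force': array([-0.28777425,  0.15528968, -0.10364649]), 'torque': array([-0.02666398,  0.03372462,  0.02525491]), 'grip_width': 0.0876634692083333}
side [[375.8   0.  254.9]
 [  0.  375.8 188.9]
 [  0.    0.    1. ]] [[-0.8977 -0.2988  0.3239  0.1809]
 [-0.4406  0.5954 -0.6719  0.3524]
 [ 0.0079 -0.7458 -0.6661  0.7381]
 [ 0.      0.      0.      1.    ]]
top [[484.2   0.  259.5]
 [  0.  484.2 187.8]
 [  0.    0.    1. ]] [[ 0.0091 -0.984   0.178   0.2003]
 [-0.9998 -0.0057  0.0198 -0.3103]
 [-0.0185 -0.1781 -0.9838  1.6951]
 [ 0.      0.      0.      1.    ]]
```

View pics/side0.png

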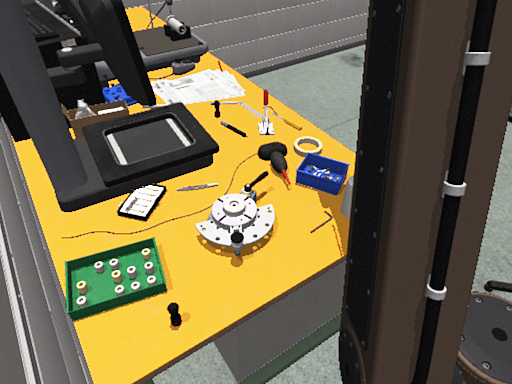

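View pics/top0.png

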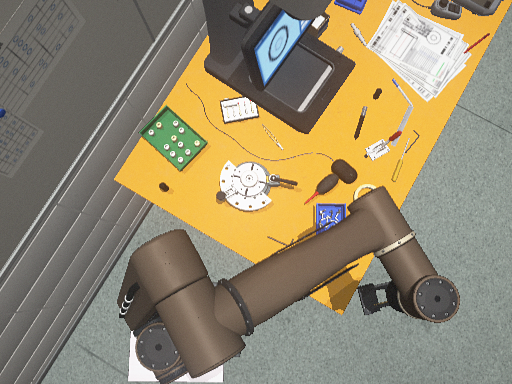

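The side view shows the table near (235,212), the knob at (237,239) and the lever handle at (257,182). In the top view the table is at (247,183), the knob at (221,197) and the handle at (285,181). I'll enlarge both.

```bash
python3 - <<'E'
import cv2
a=cv2.imread("pics/side0.png")[160:270,180:300];b=cv2.imread("pics/top0.png")[145:225,200:310]
cv2.imwrite("pics/side0c.png",cv2.resize(a,None,fx=5,fy=5,interpolation=cv2.INTER_CUBIC))
cv2.imwrite("pics/top0c.png",cv2.resize(b,None,fx=7,fy=7,interpolation=cv2.INTER_CUBIC))
E
```

```text
(no output)
```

View pics/side0c.png

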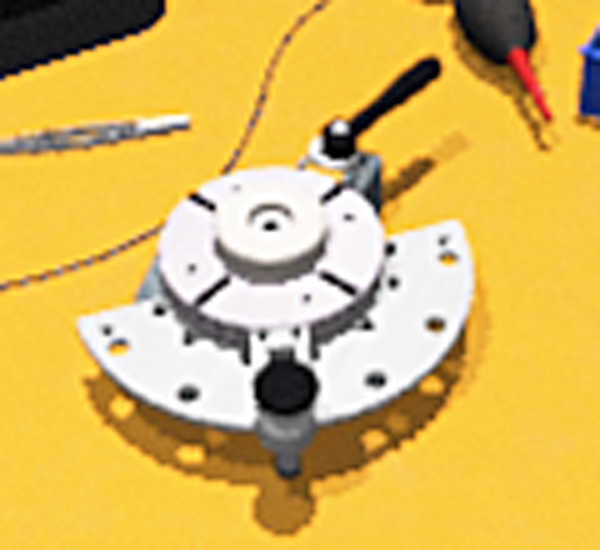

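View pics/top0c.png

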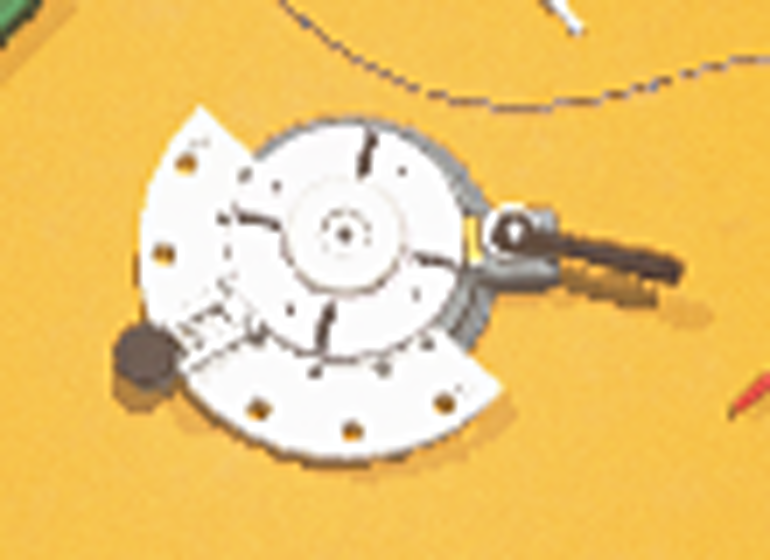

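```bash
cat > h.py <<'E'
import numpy as np
from station import r
C={n:r.calibration(n) for n in("side","top")}
def ray(n,p,c=None):
    c=c or C[n];d=np.linalg.inv(c["K"])@[p[0],p[1],1];return c["T"][:3,3],c["T"][:3,:3]@d
def plane(n,p,z,c=None):
    o,d=ray(n,p,c);return o+d*(z-o[2])/d[2]
def tri(rays):
    A=np.zeros((3,3));b=np.zeros(3)
    for o,d in rays:
        d=d/np.linalg.norm(d);P=np.eye(3)-np.outer(d,d);A+=P;b+=P@o
    x=np.linalg.solve(A,b);return x,[np.linalg.norm(np.cross(x-o,d/np.linalg.norm(d))) for o,d in rays]
E
python3 - <<'E'
from h import *
S=lambda x,y:((x+.5)/5-.5+180,(y+.5)/5-.5+160)
T=lambda x,y:((x+.5)/7-.5+200,(y+.5)/7-.5+145)
pts=dict(knob=(S(285,386),T(146,353),.082),ringtop=(S(270,221),T(345,234),.078),leverend=(S(434,67),T(675,270),.065),boss=(S(340,130),T(513,232),.075),
 h_next=(S(377,379),T(259,408),.04),hprev=(S(188,393),T(165,253),.04),h5=(S(448,257),T(445,403),.04),h0=(S(119,346),T(187,163),.04),h4=(S(436,323),T(352,430),.04))
for k,(a,b,z) in pts.items():
    x,e=tri([ray("side",a),ray("top",b)]);print(k,np.round(x,4),np.round(e,4),"side",np.round(plane("side",a,z)[:2],4),"top",np.round(plane("top",b,z)[:2],4))
E
```

```text
knob [ 0.4668 -0.1454  0.0782] [0.0003 0.0003] side [ 0.4649 -0.1425] top [ 0.4664 -0.1457]
ringtop [ 0.5267 -0.2409  0.0754] [0.0002 0.0002] side [ 0.5251 -0.2386] top [ 0.5264 -0.241 ]
leverend [ 0.5108 -0.4025  0.0641] [0.0013 0.0013] side [ 0.509  -0.4016] top [ 0.5119 -0.4021]
boss [ 0.5288 -0.3229  0.0717] [0.0003 0.0003] side [ 0.5267 -0.3196] top [ 0.5284 -0.3228]
h_next [ 0.4455 -0.1982  0.0401] [0.0006 0.0006] side [ 0.4449 -0.1983] top [ 0.4461 -0.198 ]
hprev [ 0.5238 -0.1498  0.0392] [0.0003 0.0003] side [ 0.5231 -0.1492] top [ 0.5239 -0.1497]
h5 [ 0.4488 -0.29    0.0406] [0.0003 0.0003] side [ 0.4487 -0.2905] top [ 0.4492 -0.2899]
h0 [ 0.5694 -0.1599  0.0405] [0.0004 0.0004] side [ 0.5693 -0.1604] top [ 0.5699 -0.1597]
h4 [ 0.4348 -0.2443  0.0409] [0.0005 0.0005] side [ 0.4346 -0.2451] top [ 0.4355 -0.2441]
```

```bash
cat >> h.py <<'E'
from scipy.spatial.transform import Rotation as Rn
def st():
    s=r.get_state();R=Rn.from_euler("xyz",s["eef_rot"]).as_matrix()
    print(round(s["time_s"],2),"tcp",np.round(s["ee_pos"],4),"x",np.round(R[:,0],3),"jaw",np.round(R[:,1],3),"jawdeg",round(np.degrees(np.arctan2(R[1,1],R[0,1])),1),"F",np.round(s["contact_force"],1),"w",round(s["grip_width"],4),"j",np.round(s["joints"],2))
    return s,R
E
python3 - <<'E'
from h import *
st()
H=np.array([[.5694,-.1599],[.5238,-.1498],[.4455,-.1982],[.4348,-.2443],[.4488,-.29]])
A=np.c_[2*H,np.ones(5)];s=np.linalg.lstsq(A,(H**2).sum(1),rcond=None)[0]
c=s[:2];print("centre",c,"R",np.sqrt(s[2]+c@c))
for p in H: print(np.degrees(np.arctan2(*(p-c)[::-1])))
for n,p in dict(knob=(.4668,-.1454),pivot=(.5288,-.3229)).items(): d=np.array(p)-c;print(n,np.hypot(*d),np.degrees(np.arctan2(d[1],d[0])))
E
```

```text
0.1 tcp [ 0.1562 -0.6562  0.2257] x [-0.     0.001 -1.   ] jaw [-0.232  0.973  0.001] jawdeg 103.4 F [ 0.2 -0.3 -0.3] w 0.0876 j [-1.05  0.36  0.01 -0.   -1.22 -0.29]
centre [ 0.52669686 -0.24142221] R 0.09188533901705256
62.353457425051126
91.81094243926492
151.973008469838
-178.20634626230327
-148.05164418108185
knob 0.11317198992709875 121.955142774612
pivot 0.08150492542536467 -88.52138451593063
```

Call:
apply_moves([
  [[-1,20,30,0,-4],[-1,22,37,0,-4],[-1,22,37,0,-4],[-1,22,37,0,-4],[-1,22,37,0,-4],[-1,22,37,0,-4],[-1,22,37,0,-4],[-1,22,37,-5,-4],[-1,22,37,-5,-4],[-1,22,37,-5,-4],[-1,22,37,-10,-4],[-1,22,37,-10,-4],[-1,22,37,-10,-4],[-1,22,37,-10,-4]],
])

```text
time_s: 1.5
ee_pos: [0.4657, -0.1264, 0.1648]
eef_rot: [1.73, 1.561, 0.939]
contact_force: [1.1, -0.4, 0.6]
grip_width: 0.0004
```

```bash
python3 -c "
from h import *
st()"
```

```text
1.5 tcp [ 0.4657 -0.1264  0.1648] x [ 0.006  0.008 -1.   ] jaw [0.711 0.703 0.01 ] jawdeg 44.7 F [ 1.1 -0.4  0.6] w 0.0004 j [ 0.14  0.09 -0.49 -0.01 -0.98 -2.5 ]
```

Call:
apply_moves([
  [[-1,1,-19,0,0],[-1,0,0,0,0]],
])

```text
time_s: 1.7
ee_pos: [0.4691, -0.1391, 0.163]
eef_rot: [1.958, 1.562, 1.173]
contact_force: [-0.7, -0.1, 0.5]
grip_width: 0.0006
```

```bash
python3 - <<'E'
from h import *
import cv2
s,R=st();c=r.calibration("wrist")
a=r.snapshot("wrist")[:,:,::-1].copy()
b=r.snapshot("side")[140:280,170:310][:,:,::-1]
cv2.imwrite("pics/w1.png",a);cv2.imwrite("pics/s1.png",cv2.resize(b,None,fx=4,fy=4,interpolation=cv2.INTER_CUBIC))
np.savez("w1.npz",K=c["K"],T=c["T"]);print(c["T"].round(3))
E
```

```text
1.7 tcp [ 0.4691 -0.1391  0.163 ] x [ 0.003  0.008 -1.   ] jaw [0.706 0.708 0.008] jawdeg 45.1 F [-0.7 -0.1  0.5] w 0.0006 j [ 0.11  0.11 -0.48 -0.01 -0.99 -2.46]
[[ 0.706  0.68   0.199  0.416]
 [ 0.708 -0.681 -0.187 -0.088]
 [ 0.009  0.273 -0.962  0.321]
 [ 0.     0.     0.     1.   ]]
```

View pics/w1.png

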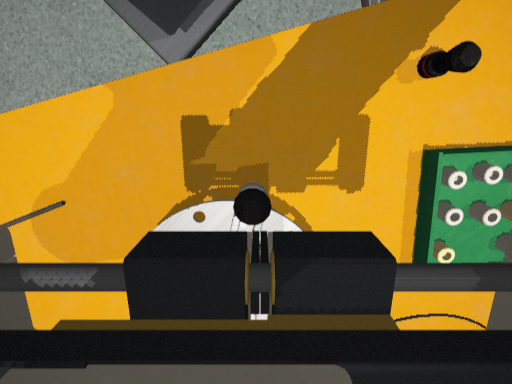

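View pics/s1.png

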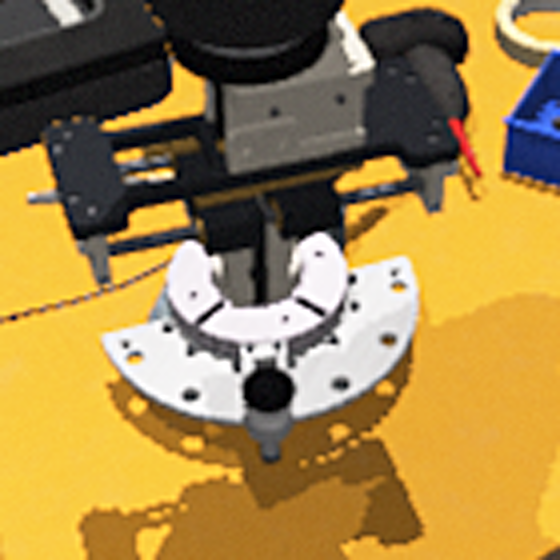

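```bash
python3 - <<'E'
from h import *
c=dict(np.load("w1.npz"))
print(plane("w",(253,204),.082,c),plane("w",(199,216),.04,c))
S=lambda x,y:((x+.5)/4-.5+170,(y+.5)/4-.5+140)
print(tri([ray("w",(253,204),c),ray("side",S(269,389))]))
# TCP as seen in wrist
p=np.linalg.inv(c["T"])@[.4691,-.1391,.163,1];q=c["K"]@p[:3];print(q/q[2])
E
```

```text
[ 0.46577295 -0.14187906  0.082     ] [ 0.4461046  -0.19702081  0.04      ]
(array([ 0.46489586, -0.14212503,  0.08230458]), [np.float64(0.0008672921153344588), np.float64(0.0008672921153344357)])
[258.98878073 247.2388874    1.        ]
```

Call:
apply_moves([
  [[-1,-2,-5,-25,0],[-1,0,0,-25,0],[-1,0,0,-15,0],[-1,0,0,0,0],[-1,0,0,0,0]],
])

```text
time_s: 2.3
ee_pos: [0.4655, -0.1472, 0.0981]
eef_rot: [1.657, 1.56, 0.865]
contact_force: [0.4, -0.4, 0.1]
grip_width: 0.0004
```

```bash
python3 - <<'E'
from h import *
import cv2
st()
b=r.snapshot("side")[160:270,180:300][:,:,::-1]
cv2.imwrite("pics/s2.png",cv2.resize(b,None,fx=5,fy=5,interpolation=cv2.INTER_CUBIC))
E
```

```text
2.3 tcp [ 0.4655 -0.1472  0.0981] x [ 0.007  0.009 -1.   ] jaw [0.712 0.703 0.011] jawdeg 44.6 F [ 0.4 -0.4  0.1] w 0.0004 j [ 0.09  0.18 -0.56 -0.01 -0.82 -2.45]
```

View pics/s2.png

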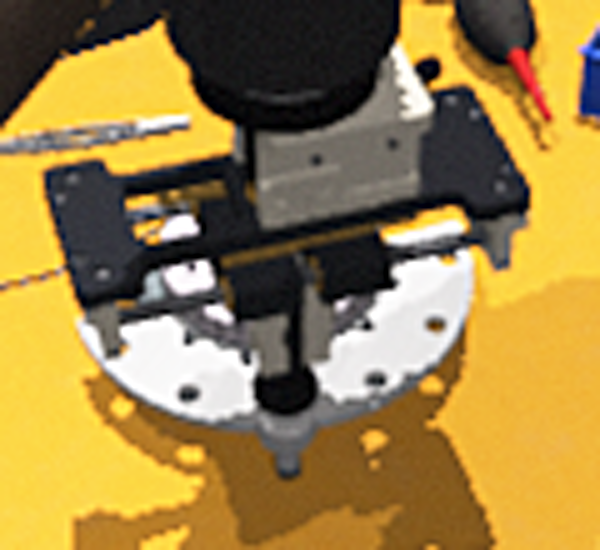

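The fingertips stand right over the knob, so I'll press.

Call:
apply_moves([
  [[-1,0,2,-8,0],[-1,0,0,-6,0],[-1,0,0,-5,0],[-1,0,0,-5,0],[-1,0,0,-5,0],[-1,0,0,-4,0]],
])

```text
time_s: 2.95
ee_pos: [0.4699, -0.1448, 0.0694]
eef_rot: [1.232, 1.551, 0.442]
contact_force: [-16.0, 22.1, 71.0]
grip_width: 0.0003
```

```bash
python3 -c "
from h import *
st()"
```

```text
2.95 tcp [ 0.4699 -0.1448  0.0694] x [ 0.018  0.008 -1.   ] jaw [0.71  0.704 0.018] jawdeg 44.7 F [-16.   22.1  71. ] w 0.0003 j [ 0.1   0.22 -0.6  -0.01 -0.74 -2.45]
```

Call:
apply_moves([
  [[-1,0,0,1,0]],
])

```text
time_s: 3.05
ee_pos: [0.4708, -0.1442, 0.0716]
eef_rot: [1.209, 1.549, 0.42]
contact_force: [-3.8, 4.2, 4.7]
grip_width: 0.0001
```

Call:
apply_moves([
  [[-1,0,0,-2.5,0]],
])

```text
time_s: 3.15
ee_pos: [0.4715, -0.1438, 0.0701]
eef_rot: [1.191, 1.548, 0.402]
contact_force: [-3.9, 2.2, 18.0]
grip_width: 0.0004
```

Call:
apply_moves([
  [[-1,0,0,-1,0]],
])

```text
time_s: 3.25
ee_pos: [0.4723, -0.1434, 0.0701]
eef_rot: [1.167, 1.546, 0.379]
contact_force: [-3.9, 4.8, 16.5]
grip_width: 0.0007
```

Call:
apply_moves([
  [[-1,-5,-3,-1,0],[-1,-5,-3,-1,0],[-1,-5,-3,-1,0]],
])

```text
time_s: 3.55
ee_pos: [0.4618, -0.1512, 0.0703]
eef_rot: [1.075, 1.538, 0.29]
contact_force: [-0.7, 2.7, 10.0]
grip_width: 0.0004
```

```bash
cat > look.py <<'E'
from h import *
import cv2,sys
n=sys.argv[1]
s,R=st();d=s["ee_pos"][:2]-[.5267,-.2414];print("ang",np.degrees(np.arctan2(d[1],d[0])),"r",np.hypot(*d))
b=r.snapshot("side")[160:270,180:300][:,:,::-1]
cv2.imwrite(f"pics/{n}.png",cv2.resize(b,None,fx=5,fy=5,interpolation=cv2.INTER_CUBIC))
E
python3 look.py s3
```

```text
3.55 tcp [ 0.4618 -0.1512  0.0703] x [ 0.032  0.009 -0.999] jaw [0.706 0.707 0.029] jawdeg 45.0 F [-0.7  2.7 10. ] w 0.0004 j [ 0.08  0.2  -0.62 -0.01 -0.72 -2.43]
ang 125.73976200588811 r 0.1111070274062333
```

View pics/s3.png

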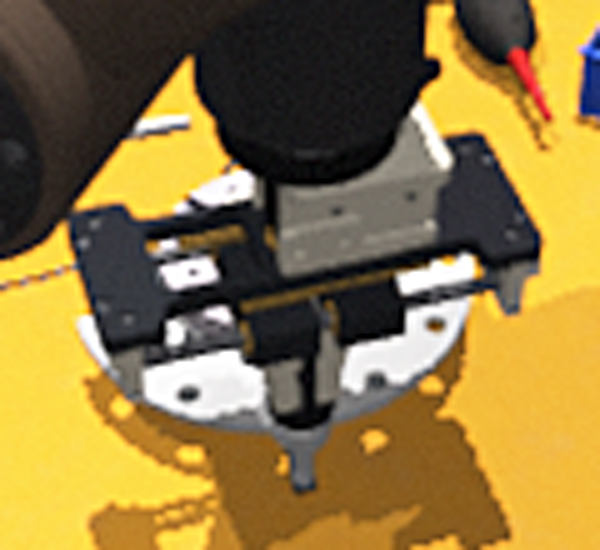

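Call:
apply_moves([
  [[-1,-6,-3,-1.2,0],[-1,-6,-3,-1.2,0],[-1,-6,-4,-1.2,0],[-1,-5.5,-4,-1.2,0],[-1,-5,-4.5,-1.2,0]],
])

```text
time_s: 4.1
ee_pos: [0.4431, -0.1705, 0.0703]
eef_rot: [0.91, 1.518, 0.132]
contact_force: [-2.2, 3.2, 15.2]
grip_width: 0.0004
```

```bash
python3 look.py s4
```

```text
4.1 tcp [ 0.4431 -0.1705  0.0703] x [ 0.052  0.007 -0.999] jaw [0.701 0.712 0.042] jawdeg 45.5 F [-2.2  3.2 15.2] w 0.0004 j [ 0.04  0.17 -0.66 -0.01 -0.69 -2.39]
ang 139.68328989459056 r 0.10958009792461881
```

View pics/s4.png

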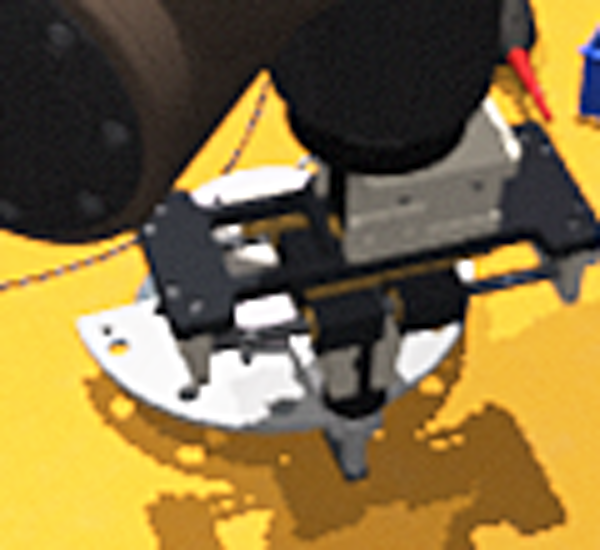

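```bash
cat > stem.py <<'E'
from h import *
import sys
def proj(p,n="side"):
    q=C[n]["K"]@(np.linalg.inv(C[n]["T"])@[*p,1])[:3];q=q/q[2];return (q[0]-180+.5)*5-.5,(q[1]-160+.5)*5-.5
def at(a,z,rr=.113): return (.5267+rr*np.cos(np.radians(a)),-.2414+rr*np.sin(np.radians(a)),z)
for z in(.0,.01,.02,.03,.04): print(z,np.round(proj(at(122,z)),1))
for a in range(118,158,3): print(a,"knobtop70",np.round(proj(at(a,.07)),0),"stem",np.round(proj(at(a,.02)),0),np.round(proj(at(a,.01)),0))
E
python3 stem.py
```

```text
0.0 [288.5 491.2]
0.01 [288.  478.4]
0.02 [287.6 465.4]
0.03 [287.1 452.1]
0.04 [286.6 438.7]
118 knobtop70 [268. 398.] stem [271. 466.] [272. 479.]
121 knobtop70 [281. 397.] stem [283. 466.] [284. 479.]
124 knobtop70 [293. 396.] stem [296. 465.] [296. 478.]
127 knobtop70 [306. 395.] stem [308. 463.] [308. 476.]
130 knobtop70 [319. 393.] stem [320. 461.] [320. 474.]
133 knobtop70 [331. 390.] stem [332. 459.] [332. 472.]
136 knobtop70 [343. 387.] stem [343. 456.] [344. 469.]
139 knobtop70 [355. 384.] stem [355. 452.] [355. 465.]
142 knobtop70 [366. 380.] stem [366. 448.] [366. 461.]
145 knobtop70 [378. 376.] stem [377. 444.] [377. 457.]
148 knobtop70 [388. 371.] stem [387. 439.] [387. 452.]
151 knobtop70 [399. 366.] stem [397. 434.] [397. 447.]
154 knobtop70 [409. 360.] stem [407. 429.] [407. 442.]
157 knobtop70 [418. 354.] stem [416. 423.] [416. 436.]
```

Call:
apply_moves([
  [[-1,-6,-5,-1.2,0],[-1,-6,-5,-1.2,0],[-1,-5.5,-5.5,-1.2,0]],
])

```text
time_s: 4.45
ee_pos: [0.432, -0.1872, 0.0705]
eef_rot: [0.847, 1.505, 0.073]
contact_force: [0.5, 1.0, 9.2]
grip_width: 0.0005
```

```bash
python3 look.py s5
```

```text
4.45 tcp [ 0.432  -0.1872  0.0705] x [ 0.066  0.005 -0.998] jaw [0.697 0.715 0.049] jawdeg 45.7 F [0.5 1.  9.2] w 0.0005 j [ 0.01  0.16 -0.68 -0.01 -0.67 -2.35]
ang 150.18337258263682 r 0.10909561402026187
```

View pics/s5.png

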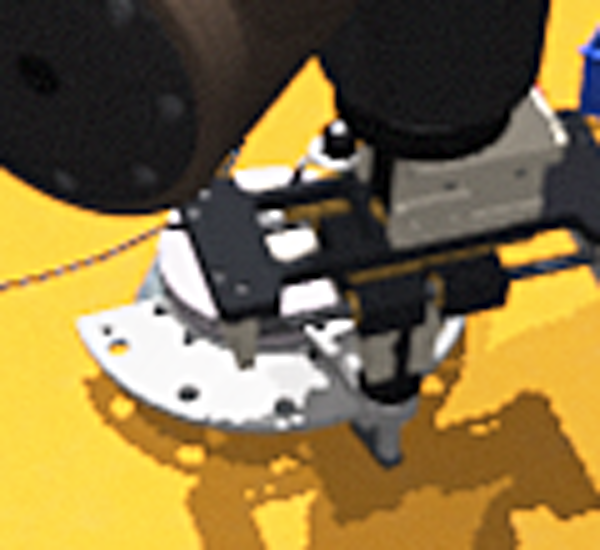

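Call:
apply_moves([
  [[-1,-4.5,-6,-1.2,0],[-1,-2,-2,-1,0]],
])

```text
time_s: 4.7
ee_pos: [0.4282, -0.1963, 0.0705]
eef_rot: [0.818, 1.499, 0.047]
contact_force: [-2.2, 2.9, 12.7]
grip_width: 0.0005
```

```bash
python3 look.py s6
```

```text
4.7 tcp [ 0.4282 -0.1963  0.0705] x [ 0.072  0.003 -0.997] jaw [0.695 0.717 0.053] jawdeg 45.9 F [-2.2  2.9 12.7] w 0.0005 j [-0.01  0.16 -0.68 -0.01 -0.66 -2.32]
ang 155.39198971870067 r 0.10830814340824167
```

View pics/s6.png

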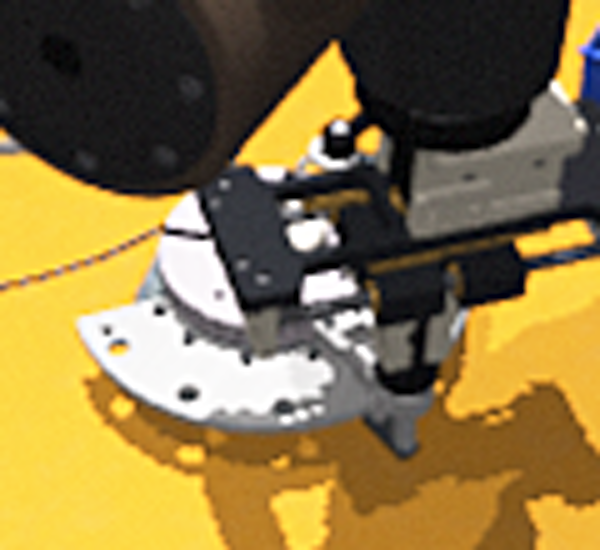

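Call:
apply_moves([
  [[-1,0,0,1,0],[-1,0,0,2,0],[-1,0,0,3,0]],
])

```text
time_s: 5.05
ee_pos: [0.4282, -0.1966, 0.0769]
eef_rot: [0.814, 1.498, 0.043]
contact_force: [-2.0, 1.7, 2.6]
grip_width: 0.0003
```

```bash
python3 look.py s7
```

```text
5.05 tcp [ 0.4282 -0.1966  0.0769] x [ 0.072  0.003 -0.997] jaw [0.695 0.717 0.053] jawdeg 45.9 F [-2.   1.7  2.6] w 0.0003 j [-0.01  0.15 -0.67 -0.01 -0.68 -2.32]
ang 155.53433520297665 r 0.10826851089192814
```

View pics/s7.png

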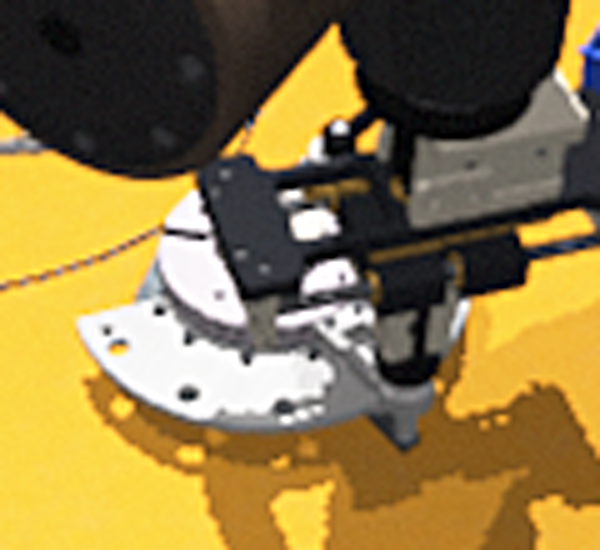

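Call:
apply_moves([
  [[-1,0,0,5,0],[-1,0,0,20,0],[-1,0,0,45,0],[-1,0,0,45,0],[-1,-10,-20,30,0],[-1,0,0,0,0]],
])

```text
time_s: 5.7
ee_pos: [0.4165, -0.2168, 0.2275]
eef_rot: [0.801, 1.501, 0.031]
contact_force: [0.5, -1.3, 0.4]
grip_width: 0.0003
```

```bash
python3 look.py s8;  python3 - <<'E'
from h import *
import cv2
s,R=st();c=r.calibration("wrist")
a=r.snapshot("wrist")[:,:,::-1].copy();cv2.imwrite("pics/w8.png",a);np.savez("w8.npz",K=c["K"],T=c["T"])
E
```

```text
5.7 tcp [ 0.4165 -0.2168  0.2275] x [ 0.069  0.002 -0.998] jaw [0.694 0.718 0.05 ] jawdeg 46.0 F [ 0.5 -1.3  0.4] w 0.0003 j [-0.07 -0.03 -0.46 -0.01 -1.07 -2.27]
ang 167.4203286174674 r 0.11291309510208637
5.75 tcp [ 0.416  -0.2161  0.2256] x [ 0.068  0.003 -0.998] jaw [0.695 0.717 0.049] jawdeg 45.9 F [ 0.3 -0.5 -0.4] w 0.0003 j [-0.06 -0.03 -0.46 -0.01 -1.07 -2.27]
```

View pics/s8.png

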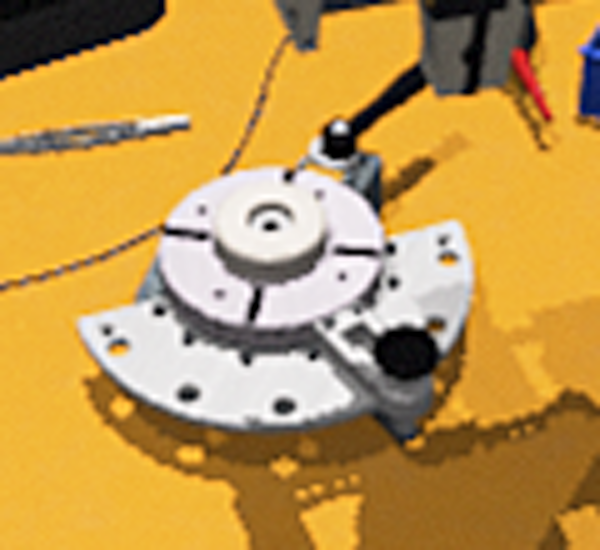

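View pics/w8.png

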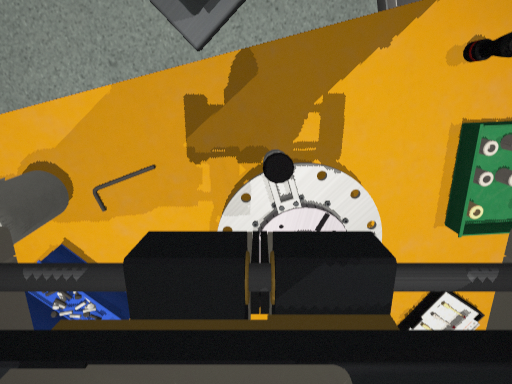

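```bash
python3 - <<'E'
from h import *
import io,contextlib
with contextlib.redirect_stdout(io.StringIO()):
    from stem import proj,at
for z in(.07,.082):
  for a in(150,152,154): print(a,z,np.round(proj(at(a,z)),1))
c=dict(np.load("w8.npz"))
S=lambda x,y:((x+.5)/5-.5+180,(y+.5)/5-.5+160)
for k in (165,167):
  x,e=tri([ray("w",(278,k),c),ray("side",S(405,352))]);d=x[:2]-[.5267,-.2414];print(x,e,np.degrees(np.arctan2(d[1],d[0])),np.hypot(*d))
E
```

```text
150 0.07 [395.5 367.6]
152 0.07 [402.3 364.1]
154 0.07 [408.9 360.3]
150 0.082 [395.9 350.5]
152 0.082 [402.7 346.9]
154 0.082 [409.4 343.2]
[ 0.42469562 -0.18746617  0.08016266] [np.float64(0.0005715221573301135), np.float64(0.0005715221573302375)] 152.1327850825808 0.11538522725226781
[ 0.42607168 -0.18911617  0.07816016] [np.float64(3.4964046918609175e-05), np.float64(3.496404691857612e-05)] 152.54479851824078 0.11340043414897767
```

Knob triangulates to about 152.4°, r 113 mm. Its apparent height matches the initial "up" reading (0.078–0.080), so the plunger is up in the next hole. Next is the lever, pushed from its -x side.

Call:
apply_moves([
  [[-1,12,-35,-10,0],[-1,15,-40,-20,0],[-1,15,-40,-20,0],[-1,15,-35,-20,0],[-1,5,-10,-20,0],[-1,0,0,0,0],[-1,0,0,0,0]],
])

```text
time_s: 6.5
ee_pos: [0.4755, -0.3771, 0.1197]
eef_rot: [0.981, 1.516, 0.213]
contact_force: [-0.4, -0.1, 0.2]
grip_width: 0.0007
```

```bash
python3 - <<'E'
from h import *
import cv2
st()
for n,(x0,x1,y0,y1) in dict(side=(180,320,150,270),top=(190,330,140,240)).items():
    b=r.snapshot(n)[y0:y1,x0:x1][:,:,::-1];cv2.imwrite(f"pics/{n}9.png",cv2.resize(b,None,fx=5,fy=5,interpolation=cv2.INTER_CUBIC))
E
```

```text
6.5 tcp [ 0.4755 -0.3771  0.1197] x [ 0.054  0.012 -0.998] jaw [0.694 0.719 0.046] jawdeg 46.0 F [-0.4 -0.1  0.2] w 0.0007 j [-0.37  0.32 -0.3  -0.04 -0.91 -1.95]
```

View pics/side9.png

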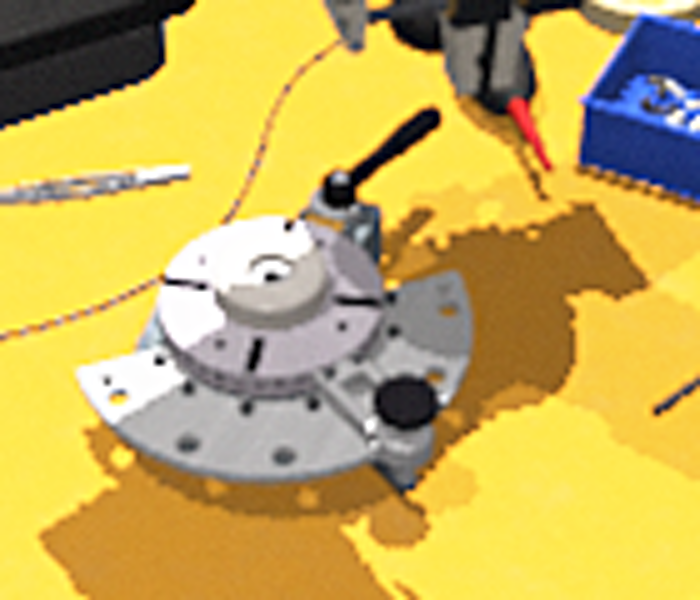

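View pics/top9.png

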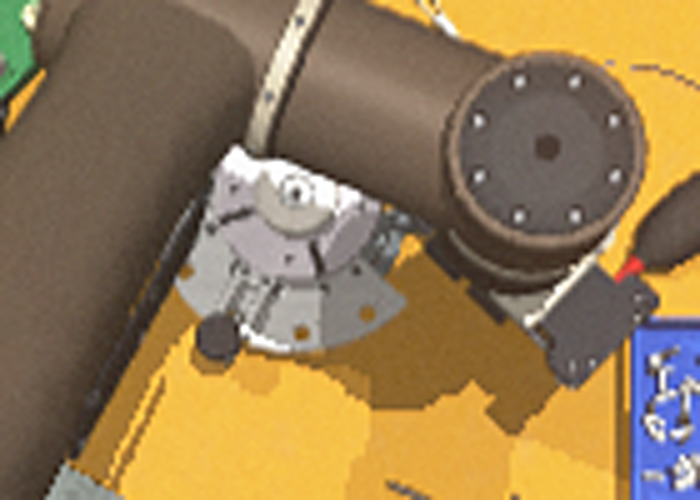

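```bash
python3 - <<'E'
from h import *
S=lambda x,y:((x+.5)/5-.5+180,(y+.5)/5-.5+150)
print("nozzle",plane("side",S(548,168),.015),"binCorner",plane("side",S(583,97),.05),"blowerleft",plane("side",S(515,110),.03))
E
```

```text
nozzle [ 0.45349558 -0.44480743  0.015     ] binCorner [ 0.44607346 -0.47433618  0.05      ] blowerleft [ 0.48555557 -0.46851291  0.03      ]
```

Everything is clear of the path by at least 45 mm. I'll lower beside the handle.

Call:
apply_moves([
  [[-1,0,2,-25,0],[-1,0,0,-25,0],[-1,0,0,-20,0],[-1,0,0,0,0],[-1,0,0,0,0]],
])

```text
time_s: 7.1
ee_pos: [0.4792, -0.3718, 0.0573]
eef_rot: [0.857, 1.504, 0.096]
contact_force: [-0.7, -0.3, 1.3]
grip_width: 0.0003
```

```bash
python3 - <<'E'
from h import *
import cv2
st()
for n,(x0,x1,y0,y1) in dict(side=(180,320,150,270)).items():
    b=r.snapshot(n)[y0:y1,x0:x1][:,:,::-1];cv2.imwrite(f"pics/{n}10.png",cv2.resize(b,None,fx=5,fy=5,interpolation=cv2.INTER_CUBIC))
E
```

```text
7.1 tcp [ 0.4792 -0.3718  0.0573] x [ 0.066  0.006 -0.998] jaw [0.688 0.724 0.05 ] jawdeg 46.5 F [-0.7 -0.3  1.3] w 0.0003 j [-0.36  0.38 -0.37 -0.04 -0.76 -1.94]
```

View pics/side10.png

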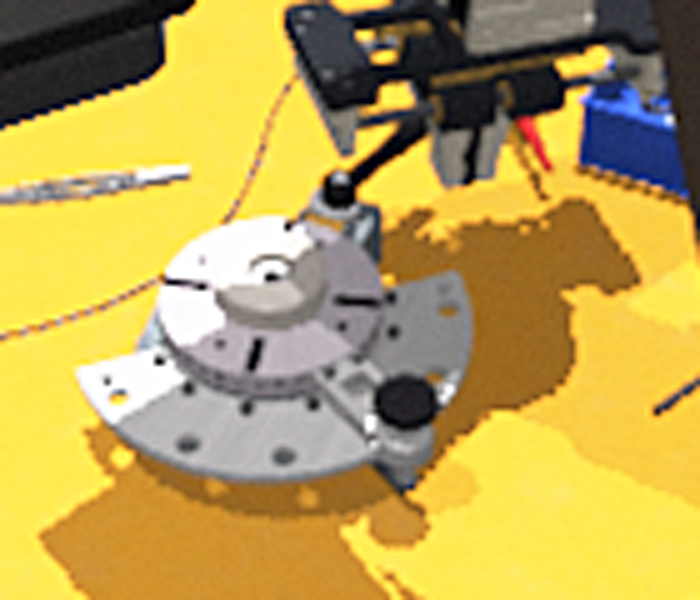

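Call:
apply_moves([
  [[-1,0,0,-10,0],[-1,6,-1,-2,0],[-1,8,-2,0,0],[-1,8,-2,0,0],[-1,8,-2,0,0]],
])

```text
time_s: 7.65
ee_pos: [0.5113, -0.3792, 0.0482]
eef_rot: [0.839, 1.502, 0.078]
contact_force: [-2.0, 1.4, -0.3]
grip_width: 0.0008
```

```bash
cat > l2.py <<'E'
from h import *
import cv2,sys
st()
b=r.snapshot("side")[150:270,180:320][:,:,::-1];cv2.imwrite(f"pics/{sys.argv[1]}.png",cv2.resize(b,None,fx=5,fy=5,interpolation=cv2.INTER_CUBIC))
E
python3 l2.py s11
```

```text
7.65 tcp [ 0.5113 -0.3792  0.0482] x [ 0.069  0.005 -0.998] jaw [0.688 0.724 0.051] jawdeg 46.5 F [-2.   1.4 -0.3] w 0.0008 j [-0.35  0.43 -0.31 -0.04 -0.76 -1.95]
```

View pics/s11.png

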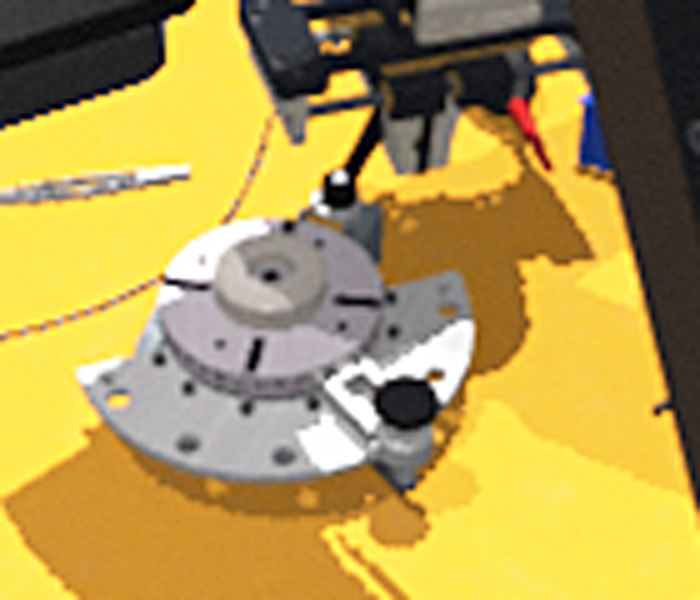

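Call:
apply_moves([
  [[-1,8,-1,0,0],[-1,8,0,0,0],[-1,8,0,0,0],[-1,8,1,0,0]],
])

```text
time_s: 8.1
ee_pos: [0.5454, -0.3796, 0.0471]
eef_rot: [0.854, 1.504, 0.093]
contact_force: [-5.0, -1.1, -1.4]
grip_width: 0.0006
```

```bash
python3 l2.py s12
```

```text
8.1 tcp [ 0.5454 -0.3796  0.0471] x [ 0.066  0.006 -0.998] jaw [0.688 0.724 0.05 ] jawdeg 46.4 F [-5.  -1.1 -1.4] w 0.0006 j [-0.33  0.47 -0.25 -0.04 -0.79 -1.97]
```

View pics/s12.png

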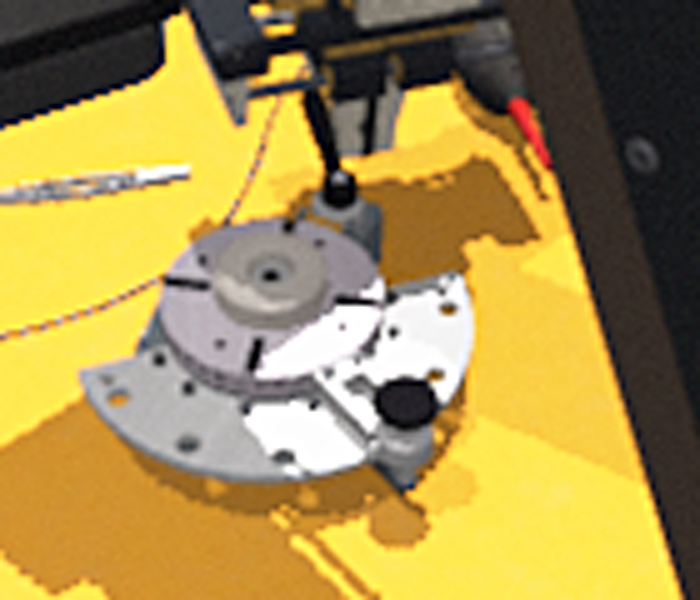

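```bash
cat > lev.py <<'E'
from h import *
import sys
S=lambda x,y:((x+.5)/5-.5+180,(y+.5)/5-.5+150)
x,y=map(float,sys.argv[1:]);p=plane("side",S(x,y),.065);d=p[:2]-[.5275,-.3225];print(p,np.degrees(np.arctan2(d[1],d[0])),np.hypot(*d))
E
python3 lev.py 312 95;python3 lev.py 326 138
```

```text
[ 0.57969481 -0.38822382  0.065     ] -51.54502386630578 0.08392805688640663
[ 0.55498779 -0.35780756  0.065     ] -52.098381024707734 0.044745973189082675
```

Call:
apply_moves([
  [[-1,5,3,0,0],[-1,4,4,0,0],[-1,4,4,0,0]],
])

```text
time_s: 8.45
ee_pos: [0.5454, -0.3787, 0.0475]
eef_rot: [0.724, 1.529, -0.039]
contact_force: [-17.0, -21.9, 0.4]
grip_width: 0.0004
```

```bash
python3 l2.py s13
```

```text
8.45 tcp [ 0.5454 -0.3787  0.0475] x [ 0.042 -0.002 -0.999] jaw [0.691 0.723 0.028] jawdeg 46.3 F [-17.  -21.9   0.4] w 0.0004 j [-0.32  0.48 -0.24 -0.02 -0.81 -2.  ]
```

View pics/s13.png

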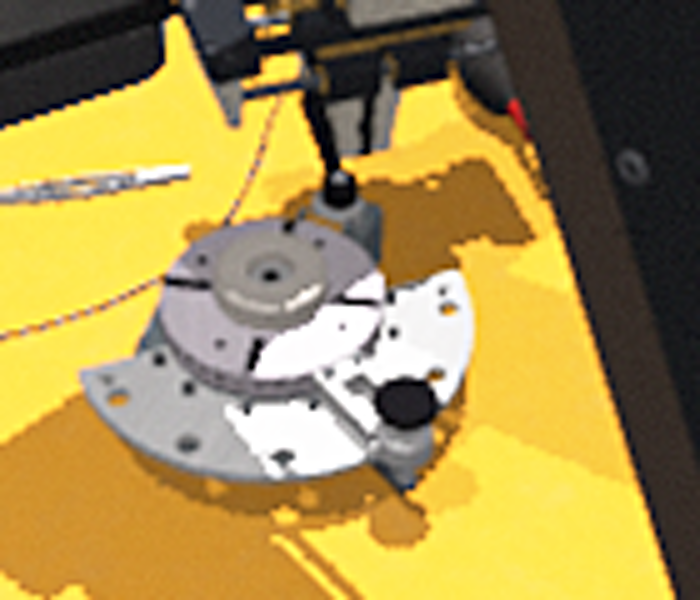

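The lever stopped dead at about -52°. That is 51° from its start, and the contact force rose to 28 N with no motion, so it is at its stop. I'll back off and lift clear.

Call:
apply_moves([
  [[-1,-2,-2,0,0],[-1,-10,-8,0,0],[-1,-10,-8,0,0],[-1,0,0,30,0],[-1,0,0,40,0],[-1,0,0,40,0],[-1,-10,-40,30,0],[-1,-20,-40,30,0],[-1,-20,-40,0,0],[-1,-20,-40,0,0],[-1,0,0,0,0],[-1,0,0,0,0]],
])

```text
time_s: 9.7
ee_pos: [0.4539, -0.5631, 0.2258]
eef_rot: [0.571, 1.513, -0.187]
contact_force: [-0.2, 0.7, -0.2]
grip_width: 0.0001
```

```bash
python3 l2.py s14; python3 - <<'E'
from h import *
import cv2
for n in("side","top"): cv2.imwrite(f"pics/{n}14f.png",r.snapshot(n)[:,:,::-1])
E
```

```text
9.7 tcp [ 0.4539 -0.5631  0.2258] x [ 0.057 -0.011 -0.998] jaw [0.686 0.726 0.031] jawdeg 46.6 F [-0.2  0.7 -0.2] w 0.0001 j [-0.64  0.41  0.1  -0.03 -1.21 -1.68]
```

View pics/s14.png

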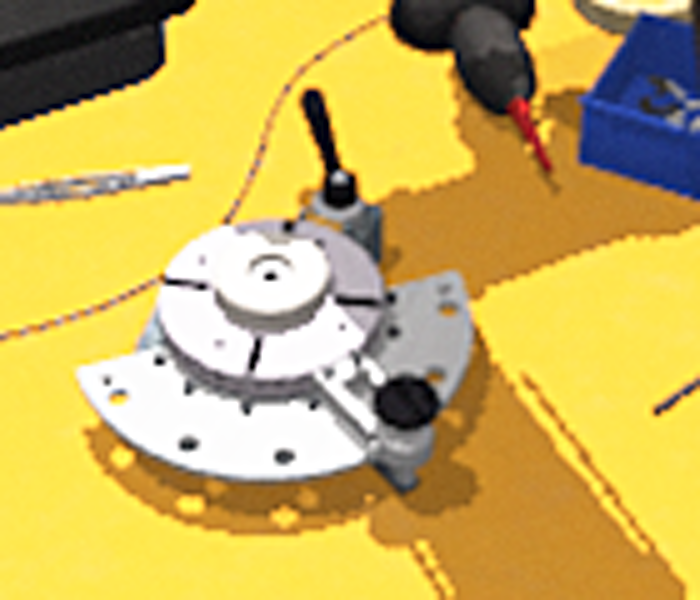

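View pics/top14f.png

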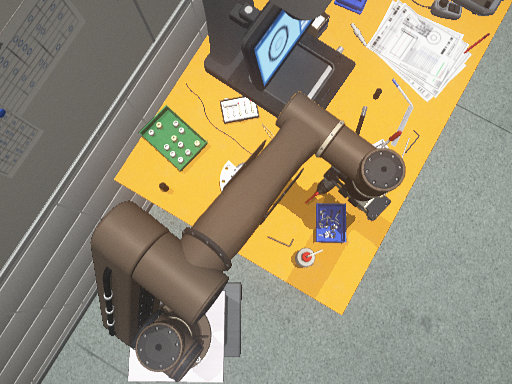

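View pics/side14f.png

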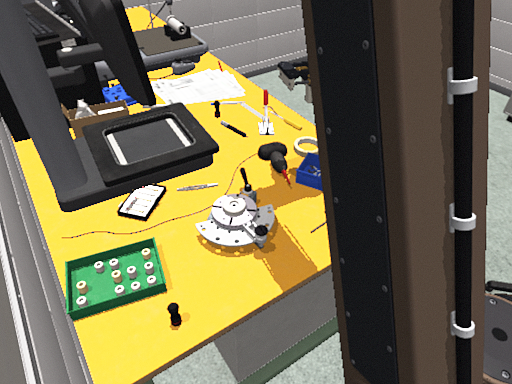

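```bash
python3 - <<'E'
import io,contextlib
with contextlib.redirect_stdout(io.StringIO()):
    from stem import *
import cv2
print("pred up 122",proj(at(122,.082)),"152",proj(at(152,.082)))
for f,x0 in(("side0",237),("side14f",261)):
    a=cv2.imread(f"pics/{f}.png");y0=237 if x0==237 else 230
    a=cv2.resize(a[y0-14:y0+14,x0-14:x0+14],None,fx=5,fy=5,interpolation=cv2.INTER_CUBIC)
    m=(a.max(2)<60).astype(np.uint8);n,l,s,c=cv2.connectedComponentsWithStats(m);i=1+s[1:,4].argmax()
    print(f,c[i]+[(x0-14-180)*5,(y0-14-160)*5],s[i])
E
python3 lev.py 311 95
```

```text
pred up 122 (np.float64(284.37101103741566), np.float64(380.0687061136472)) 152 (np.float64(402.7251119855792), np.float64(346.9400615901551))
side0 [285.09982301 387.23610619] [  40   37   62   65 2825]
side14f [406.21078431 353.20361991] [  40   47   64   54 2652]
[ 0.58020579 -0.38796672  0.065     ] -51.163237418224135 0.08404637225868357
```

The knob's height offset from the "up" prediction is the same as at the start (6.3 and 7.2 enlarged px; pressed would be about 17 more), so it is up. The table angle comes out at about 30.8°, the lever is at home and the ring is centred. I'll hand the job in.

```bash
python3 -c "
from station import r
print(r.finish_job())"
```

```text
the job is handed in; nothing more can be done
None
```

I pressed the plunger down with closed fingertips, dragged the table one hole anticlockwise and let the plunger spring up. I then pushed the clamp lever anticlockwise to its stop, lifted clear and handed the job in at about 10 s of the 51 s allowed. `finish_job` reports no verdict.

**Last checks, from the camera images:**
- **Table:** it stands about 30.8° on from the start, against 30 ± 2°. An earlier two-view fix also gave about 30.4°.
- **Plunger:** the knob is as high in the side view as it was at the start, so it is up in the new hole.
- **Clamp lever:** it is at about -51.5°, 51° from its start. There it no longer moved, even with 28 N on it. This matches home only if the lever started near the top of its 0–0.35 rad range.
- **Ring gauge:** it looks seated on the spigot, judged by eye.
- **Surroundings:** the things I could see have not visibly moved, but I did not measure their positions. The arm hid some of them from one camera or the other.

**What did not go as planned or did not agree:**
- My first press bottomed out, with the sensor reading 71 N upward and about 76 N in all. That is under the 120 N wrist limit, and I eased it to 9–18 N for the drag.
- The tool tilted by up to about 4° while dragging, which did no visible harm.
- The two-view knob height read 78–80 mm against the stated 82 mm, within what the calibration allows.

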